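# Move two gel cassettes from the leaning drying rack to the upright stand

### The job

Slide exactly two of the three glass gel cassettes up out of the leaning drying rack and stand each, comb edge up, in a free slot of the upright stand, one after the other. They are glass: keep them from falling over, and lower each one gently until you feel it resting on the stand's rest plate before you let go, neither dropping it nor pressing hard. Leave the third cassette seated in the rack, and do not disturb the bottle, the beaker or the carton.

Things in the scene. Friction and masses are not known exactly. Their poses are not given: they have to be found in the camera images.
- cassette_a: Glass gel cassette (nearest rack slot at the start), one of three alike: clear flat panel with white plastic edges; 8 mm thick (own x), 100 mm wide (own y), 100 mm high (own z), 160 g. Origin: centre of its bottom edge; own z runs up the panel to the top edge with the white comb. In the rack it leans 30 degrees, top towards the robot, upper 42 mm proud of the slot.
- cassette_b: Glass gel cassette (middle rack slot at the start), one of three alike: clear flat panel with white plastic edges; 8 mm thick (own x), 100 mm wide (own y), 100 mm high (own z), 160 g. Origin: centre of its bottom edge; own z runs up the panel to the top edge with the white comb. In the rack it leans 30 degrees, top towards the robot, upper 42 mm proud of the slot.
- cassette_c: Glass gel cassette (farthest rack slot at the start), one of three alike: clear flat panel with white plastic edges; 8 mm thick (own x), 100 mm wide (own y), 100 mm high (own z), 160 g. Origin: centre of its bottom edge; own z runs up the panel to the top edge with the white comb. In the rack it leans 30 degrees, top towards the robot, upper 42 mm proud of the slot.
- rack: Fixed drying rack: white base 220 x 130 x 8 mm, three slots at own x = -60, 0, 60 mm across own y. Origin: centre of the underside. Each slot is two aluminium channels for a cassette's side edges, leaning 30 degrees, tops towards own -x (towards the robot); gap 11 mm, inner width 104 mm, channels 58 mm long from a floor 20 mm above the bench.
- stand: Fixed upright stand: grey base 170 x 140 x 6 mm, three empty vertical slots at own x = -55, 0, 55 mm across own y. Origin: centre of the underside. A white rest plate lies under all slots as their floor; its top is set anywhere from 12 to 27 mm above the bench, differently each time and not measured: find it by touch.
- stand_slot0 (a point): Stand slot 0 (own -x side): centre of the slot at the top of its straight walls, 66 mm above the bench; flared lips go on up to 78 mm. Two grey channels for a cassette's side edges: gap 12 mm along x, inner width 104 mm along y; z up.
- stand_slot1 (a point): Stand slot 1 (middle): centre of the slot at the top of its straight walls, 66 mm above the bench; flared lips go on up to 78 mm. Two grey channels for a cassette's side edges: gap 12 mm along x, inner width 104 mm along y; z up.
- stand_slot2 (a point): Stand slot 2 (own +x side): centre of the slot at the top of its straight walls, 66 mm above the bench; flared lips go on up to 78 mm. Two grey channels for a cassette's side edges: gap 12 mm along x, inner width 104 mm along y; z up.
- bottle: Amber glass reagent bottle, 72 mm diameter, 150 mm high, standing; origin at the centre of its underside. Bystander.
- beaker: Clear glass beaker, 68 mm diameter, 85 mm high, standing; origin at the centre of its underside. Bystander.
- carton: Dark blue and white carton 130 x 90 x 55 mm; origin at the centre of its underside. Bystander.
Not all that is in view belongs to the job. What is shaped like the cassette_b but brown or purple is not meant. What is shaped like the cassette_a but green is not meant.

How it is judged (in metres and radians):
On the way, in this order (a step that is already met when the one before it is completed fails the run):
1. A cassette has been slid up out of its rack slot and is held in the fingers, its bottom edge higher than 90 mm above the bench (((z of cassette_a in the frame of rack above 0.09 m and contact force between the fingers and cassette_a above 1 N) or (z of cassette_b in the frame of rack above 0.09 m and contact force between the fingers and cassette_b above 1 N) or (z of cassette_c in the frame of rack above 0.09 m and contact force between the fingers and cassette_c above 1 N))), for 0.1 s.
2. A cassette stands in a slot of the stand, resting on the rest plate while the fingers still hold it ((((x of cassette_a in the frame of stand between -0.064 and 0.064 m and y of cassette_a in the frame of stand between -0.008 and 0.008 m and z of cassette_a in the frame of stand between 0.004 and 0.036 m and angle between cassette_a's own z axis and vertical below 0.12 rad) and contact force between the fingers and cassette_a above 1 N and contact force between cassette_a and stand above 0.7 N) or ((x of cassette_b in the frame of stand between -0.064 and 0.064 m and y of cassette_b in the frame of stand between -0.008 and 0.008 m and z of cassette_b in the frame of stand between 0.004 and 0.036 m and angle between cassette_b's own z axis and vertical below 0.12 rad) and contact force between the fingers and cassette_b above 1 N and contact force between cassette_b and stand above 0.7 N) or ((x of cassette_c in the frame of stand between -0.064 and 0.064 m and y of cassette_c in the frame of stand between -0.008 and 0.008 m and z of cassette_c in the frame of stand between 0.004 and 0.036 m and angle between cassette_c's own z axis and vertical below 0.12 rad) and contact force between the fingers and cassette_c above 1 N and contact force between cassette_c and stand above 0.7 N))), for 0.1 s.
3. With one cassette in the stand, a second has been slid out of its rack slot and is held, its bottom edge higher than 90 mm ((((x of cassette_a in the frame of stand between -0.064 and 0.064 m and y of cassette_a in the frame of stand between -0.008 and 0.008 m and z of cassette_a in the frame of stand between 0.004 and 0.036 m and angle between cassette_a's own z axis and vertical below 0.12 rad) and (z of cassette_b in the frame of rack above 0.09 m and contact force between the fingers and cassette_b above 1 N)) or ((x of cassette_a in the frame of stand between -0.064 and 0.064 m and y of cassette_a in the frame of stand between -0.008 and 0.008 m and z of cassette_a in the frame of stand between 0.004 and 0.036 m and angle between cassette_a's own z axis and vertical below 0.12 rad) and (z of cassette_c in the frame of rack above 0.09 m and contact force between the fingers and cassette_c above 1 N)) or ((x of cassette_b in the frame of stand between -0.064 and 0.064 m and y of cassette_b in the frame of stand between -0.008 and 0.008 m and z of cassette_b in the frame of stand between 0.004 and 0.036 m and angle between cassette_b's own z axis and vertical below 0.12 rad) and (z of cassette_a in the frame of rack above 0.09 m and contact force between the fingers and cassette_a above 1 N)) or ((x of cassette_b in the frame of stand between -0.064 and 0.064 m and y of cassette_b in the frame of stand between -0.008 and 0.008 m and z of cassette_b in the frame of stand between 0.004 and 0.036 m and angle between cassette_b's own z axis and vertical below 0.12 rad) and (z of cassette_c in the frame of rack above 0.09 m and contact force between the fingers and cassette_c above 1 N)) or ((x of cassette_c in the frame of stand between -0.064 and 0.064 m and y of cassette_c in the frame of stand between -0.008 and 0.008 m and z of cassette_c in the frame of stand between 0.004 and 0.036 m and angle between cassette_c's own z axis and vertical below 0.12 rad) and (z of cassette_a in the frame of rack above 0.09 m and contact force between the fingers and cassette_a above 1 N)) or ((x of cassette_c in the frame of stand between -0.064 and 0.064 m and y of cassette_c in the frame of stand between -0.008 and 0.008 m and z of cassette_c in the frame of stand between 0.004 and 0.036 m and angle between cassette_c's own z axis and vertical below 0.12 rad) and (z of cassette_b in the frame of rack above 0.09 m and contact force between the fingers and cassette_b above 1 N)))), for 0.1 s.
4. The second cassette also stands in a slot of the stand, resting on the rest plate while the fingers still hold it ((((x of cassette_a in the frame of stand between -0.064 and 0.064 m and y of cassette_a in the frame of stand between -0.008 and 0.008 m and z of cassette_a in the frame of stand between 0.004 and 0.036 m and angle between cassette_a's own z axis and vertical below 0.12 rad) and ((x of cassette_b in the frame of stand between -0.064 and 0.064 m and y of cassette_b in the frame of stand between -0.008 and 0.008 m and z of cassette_b in the frame of stand between 0.004 and 0.036 m and angle between cassette_b's own z axis and vertical below 0.12 rad) and contact force between the fingers and cassette_b above 1 N and contact force between cassette_b and stand above 0.7 N)) or ((x of cassette_a in the frame of stand between -0.064 and 0.064 m and y of cassette_a in the frame of stand between -0.008 and 0.008 m and z of cassette_a in the frame of stand between 0.004 and 0.036 m and angle between cassette_a's own z axis and vertical below 0.12 rad) and ((x of cassette_c in the frame of stand between -0.064 and 0.064 m and y of cassette_c in the frame of stand between -0.008 and 0.008 m and z of cassette_c in the frame of stand between 0.004 and 0.036 m and angle between cassette_c's own z axis and vertical below 0.12 rad) and contact force between the fingers and cassette_c above 1 N and contact force between cassette_c and stand above 0.7 N)) or ((x of cassette_b in the frame of stand between -0.064 and 0.064 m and y of cassette_b in the frame of stand between -0.008 and 0.008 m and z of cassette_b in the frame of stand between 0.004 and 0.036 m and angle between cassette_b's own z axis and vertical below 0.12 rad) and ((x of cassette_a in the frame of stand between -0.064 and 0.064 m and y of cassette_a in the frame of stand between -0.008 and 0.008 m and z of cassette_a in the frame of stand between 0.004 and 0.036 m and angle between cassette_a's own z axis and vertical below 0.12 rad) and contact force between the fingers and cassette_a above 1 N and contact force between cassette_a and stand above 0.7 N)) or ((x of cassette_b in the frame of stand between -0.064 and 0.064 m and y of cassette_b in the frame of stand between -0.008 and 0.008 m and z of cassette_b in the frame of stand between 0.004 and 0.036 m and angle between cassette_b's own z axis and vertical below 0.12 rad) and ((x of cassette_c in the frame of stand between -0.064 and 0.064 m and y of cassette_c in the frame of stand between -0.008 and 0.008 m and z of cassette_c in the frame of stand between 0.004 and 0.036 m and angle between cassette_c's own z axis and vertical below 0.12 rad) and contact force between the fingers and cassette_c above 1 N and contact force between cassette_c and stand above 0.7 N)) or ((x of cassette_c in the frame of stand between -0.064 and 0.064 m and y of cassette_c in the frame of stand between -0.008 and 0.008 m and z of cassette_c in the frame of stand between 0.004 and 0.036 m and angle between cassette_c's own z axis and vertical below 0.12 rad) and ((x of cassette_a in the frame of stand between -0.064 and 0.064 m and y of cassette_a in the frame of stand between -0.008 and 0.008 m and z of cassette_a in the frame of stand between 0.004 and 0.036 m and angle between cassette_a's own z axis and vertical below 0.12 rad) and contact force between the fingers and cassette_a above 1 N and contact force between cassette_a and stand above 0.7 N)) or ((x of cassette_c in the frame of stand between -0.064 and 0.064 m and y of cassette_c in the frame of stand between -0.008 and 0.008 m and z of cassette_c in the frame of stand between 0.004 and 0.036 m and angle between cassette_c's own z axis and vertical below 0.12 rad) and ((x of cassette_b in the frame of stand between -0.064 and 0.064 m and y of cassette_b in the frame of stand between -0.008 and 0.008 m and z of cassette_b in the frame of stand between 0.004 and 0.036 m and angle between cassette_b's own z axis and vertical below 0.12 rad) and contact force between the fingers and cassette_b above 1 N and contact force between cassette_b and stand above 0.7 N)))), for 0.1 s.
At the end, for the whole second after the job is handed in: Exactly two cassettes stand at rest in slots of the stand, comb edge up, within 0.12 rad of upright, bottom edge down in the slot (4 to 36 mm above the bench); the third is within 20 mm of where it started in the rack ((((x of cassette_a in the frame of stand between -0.064 and 0.064 m and y of cassette_a in the frame of stand between -0.008 and 0.008 m and z of cassette_a in the frame of stand between 0.004 and 0.036 m and angle between cassette_a's own z axis and vertical below 0.12 rad) and (x of cassette_b in the frame of stand between -0.064 and 0.064 m and y of cassette_b in the frame of stand between -0.008 and 0.008 m and z of cassette_b in the frame of stand between 0.004 and 0.036 m and angle between cassette_b's own z axis and vertical below 0.12 rad) and distance of cassette_c from where it was at the start of the episode below 0.02 m and linear speed of each of cassette_a, cassette_b below 0.02 m/s) or ((x of cassette_a in the frame of stand between -0.064 and 0.064 m and y of cassette_a in the frame of stand between -0.008 and 0.008 m and z of cassette_a in the frame of stand between 0.004 and 0.036 m and angle between cassette_a's own z axis and vertical below 0.12 rad) and (x of cassette_c in the frame of stand between -0.064 and 0.064 m and y of cassette_c in the frame of stand between -0.008 and 0.008 m and z of cassette_c in the frame of stand between 0.004 and 0.036 m and angle between cassette_c's own z axis and vertical below 0.12 rad) and distance of cassette_b from where it was at the start of the episode below 0.02 m and linear speed of each of cassette_a, cassette_c below 0.02 m/s) or ((x of cassette_b in the frame of stand between -0.064 and 0.064 m and y of cassette_b in the frame of stand between -0.008 and 0.008 m and z of cassette_b in the frame of stand between 0.004 and 0.036 m and angle between cassette_b's own z axis and vertical below 0.12 rad) and (x of cassette_c in the frame of stand between -0.064 and 0.064 m and y of cassette_c in the frame of stand between -0.008 and 0.008 m and z of cassette_c in the frame of stand between 0.004 and 0.036 m and angle between cassette_c's own z axis and vertical below 0.12 rad) and distance of cassette_a from where it was at the start of the episode below 0.02 m and linear speed of each of cassette_b, cassette_c below 0.02 m/s))); the robot touches nothing.
It fails at once if A cassette is pressed or knocked against the stand with more than 30 N (contact force between any of cassette_a, cassette_b, cassette_c and stand above 30 N).
It fails at once if A cassette is dropped into the stand (moves faster than 0.3 m/s with its bottom edge inside a slot) ((horizontal distance between cassette_a and stand below 0.07 m and z of cassette_a in the frame of stand below 0.06 m and linear speed of cassette_a above 0.3 m/s) or (horizontal distance between cassette_b and stand below 0.07 m and z of cassette_b in the frame of stand below 0.06 m and linear speed of cassette_b above 0.3 m/s) or (horizontal distance between cassette_c and stand below 0.07 m and z of cassette_c in the frame of stand below 0.06 m and linear speed of cassette_c above 0.3 m/s)).
It fails at once if A cassette falls over (more than 70 degrees from upright) (angle between any of cassette_a, cassette_b, cassette_c's own z axis and vertical above 1.22 rad).
It fails at once if The bottle, beaker or carton is moved more than 30 mm or tipped ((distance of bottle from where it was at the start of the episode above 0.03 m or angle between bottle's own z axis and vertical above 0.3 rad) or (distance of beaker from where it was at the start of the episode above 0.03 m or angle between beaker's own z axis and vertical above 0.3 rad) or (distance of carton from where it was at the start of the episode above 0.03 m or angle between carton's own z axis and vertical above 0.3 rad)).
It also fails if it takes over 64 s, if anything falls off the work surface, if the arm or the gripper's body presses on something with over 40 N, if the wrist force passes 120 N, or if a joint passes its speed limit or range.

### The arm

A 6-joint arm with a two-finger parallel gripper is mounted at the origin on the work surface. World frame = base frame: x ahead of the robot, y to its left, z up, the work surface at z = 0. Lengths are in m, angles in degrees, forces in N, time in s.
With the tool pointing down it reaches from about 0.3 to 0.85 m from the base axis. Payload 5.4 kg.
Tool frame: the origin (TCP) lies between the finger pads; the fingertips stand 22 mm ahead of it and the grasp point (between the pads) lies 3 mm ahead of it; z points along the fingers, y is the direction in which the jaws open and shut (so a half turn about z gives the same grasp; the last joint's range is limited). The gripper opens to 85 mm and grips with 20 to 120 N. Pads are 22 mm wide; open, the fingers measure 114 mm over their backs; the gripper's body (76 mm by 85 mm) begins 54 mm behind the grasp point. The pads swing forward as they close: fully open they stand 13 mm farther back than shut.
Start: joints at [-80.621, 9.076, 91.501, -0, 79.423, -12.038], TCP at [0.21, -0.535, 0.253] pointing down, gripper open.
Joint ranges: [-166.64, 166.64], [-54.1, 131.32], [10.49, 154.53], [-73.88, 253.88], [9.74, 151.15], [-171.62, 171.62]. Speed limits (degrees/s): [147.25, 147.25, 180, 180, 180, 180].

### API

Orientations are given as a 3x3 rotation matrix whose columns are the frame's x, y, z axes.
In Python, from rig import manip, imaging gives the robot as it stands.
- The arm moves only by the tool apply_moves, never from a script. Its argument "series" is a list of rows, each an object of numbers: "x", "y", "z": the shift along the tool's x, y, z as a fraction of full scale; "rx", "ry", "rz": the turn, a rotation vector about the tool's x, y, z as a fraction of full scale. In form: [{"x": .., "y": .., "z": .., "rx": .., "ry": .., "rz": ..}, ...]. A call has 1 to 10 rows; each row is the pose to reach, as a shift and turn from the pose measured when the call began, along the tool's axes at that moment, turning the shorter way round; what a row does not reach only later rows make up. Full scale, the value 1, is 0.2 m for a shift and 180 degrees for a turn. A row lasts 1/8 s, in which the tool goes at most 62.5 mm and 10.7 degrees, less where a joint would pass 70% of its speed; a pose out of reach is approached as far as the arm can. A call with a number of a shift or a turn outside -1 to 1 is refused whole. A call with a gripper value outside its range is refused whole. "hand" is the finger opening in mm, from 0 to 85.4, set as the call begins (left out, the last holds). The fingers move at their own pace and stop on an object; "grip_force" is the grip in N (left out, the last holds). Time passes only in rows, so rows that repeat a pose let the fingers close. It gives the time, the measured TCP pose, the force and the opening at its end, in the units of the state.
- manip.get_state(): the state, without advancing time (a new reading comes with each control period).
- imaging.camera(name): name is "scene" or "top" or "wrist"; returns (picture, depth): 420x560x3 uint8, blue, green, red; 420x560 float32, m along the optical axis (not along the pixel's ray), 0 where there is no reading.
- imaging.calibration(name): a dict with "fx", "fy", "cx", "cy" (pixels), "dist_coeffs" ([k1, k2, p1, p2, k3] as OpenCV has them; the pictures are not rectified), "rvec" (rotation vector, rad) and "tvec" (3), from world to camera coordinates, as OpenCV has them. Camera axes: x right, y down, z forward; pixel columns grow to the right and rows downward; lengths in m; the calibration is good to about 2 mm. A picture is of the moment at which its call begins: read the wrist's pose just before it. calibration takes no time and is no camera call; for the wrist camera it gives the pose at the moment of the call.
- manip.finish_job(): hands the job in, once; it reports no verdict.
The state is a dict: "t": time; "joint_positions": joint angles; "qvel": joint speeds; "joint_efforts": joint torques, N m; "ee_pos": TCP position; "eef_rot": TCP orientation; "force": force on the tool from outside, world axes, zero at the start; "torque": the same for the moment, N m; "finger_gap": finger opening in m.
Only numpy, scipy, OpenCV 4.12 (cv2) and the standard library are available. Lean on these libraries where they do the work, as an engineer would, in place of code of your own. Each camera call takes 0.05 s, during which the arm holds its last target. There are 200 camera calls.

## Working session

There is one attempt and no reset: what is moved stays moved. The work goes in short steps, Python scripts to look and compute and a tool call to move; the robot and the scene stay as the last step left them, time stands still between calls to the robot, and variables do not carry over. Pictures are saved under pics/ and viewed, about 8 in all and at most 12, crops included, and the job is handed in when it is done.

Besides the shell and the picture viewer there is one more tool, called after "Call:" as name(argument=value, ...) on one line, values as JSON. apply_moves: Moves the arm, as the interface text tells. Its arguments: {"type":"object","properties":{"series":{"type":"array"},"hand":{"type":"number"},"grip_force":{"type":"number"}},"required":["series"]}

```bash
ls; mkdir -p pics; cat > h.py <<'E'
import numpy as np, cv2
from rig import manip, imaging
def cal(n):
    c=imaging.calibration(n); K=np.array([[c['fx'],0,c['cx']],[0,c['fy'],c['cy']],[0,0,1.]])
    R=cv2.Rodrigues(np.array(c['rvec'],float))[0]; return K,np.array(c['dist_coeffs'],float),R,np.array(c['tvec'],float).reshape(3)
def shot(n,f):
    c=cal(n); p,d=imaging.camera(n); cv2.imwrite(f'pics/{f}.png',p); np.savez(f'pics/{f}.npz',d=d,K=c[0],D=c[1],R=c[2],t=c[3]); return p,d
def load(f):
    z=np.load(f'pics/{f}.npz'); return z['d'],(z['K'],z['D'],z['R'],z['t'])
def ray(c,uv):
    n=cv2.undistortPoints(np.array(uv,float).reshape(-1,1,2),c[0],c[1]).reshape(-1,2)
    r=np.c_[n,np.ones(len(n))]@c[2]; return -c[2].T@c[3],r
def atz(c,uv,z):
    o,r=ray(c,uv); return o+r*((z-o[2])/r[:,2])[:,None]
def pts(c,d,uv):
    o,r=ray(c,uv); uv=np.array(uv).reshape(-1,2).astype(int); return o+r*d[uv[:,1],uv[:,0]][:,None]
def proj(c,P):
    return cv2.projectPoints(np.array(P,float).reshape(-1,1,3),cv2.Rodrigues(c[2])[0],c[3],c[0],c[1])[0].reshape(-1,2)
E
python3 - <<'E'
from h import *
a,_=shot('scene','s0'); b,_=shot('top','t0')
cv2.imwrite('pics/both.png',np.hstack([cv2.resize(a,(400,300)),cv2.resize(b,(400,300))]))
for n in('scene','top','wrist'):
    c=cal(n); print(n,-c[2].T@c[3],c[2][2],c[0][0,0])
s=manip.get_state(); print(s)
E
```

```text
pics
scene [ 1.08089956 -0.28473599  0.96830401] [-0.49469035  0.25652559 -0.83034696] 422.14861966751045
top [ 0.42850846 -0.00188633  1.26918145] [ 0.11088941 -0.01978612 -0.99363577] 420.4661862928539
wrist [ 0.27315439 -0.50890067  0.37273661] [-0.24846926 -0.09574859 -0.96389586] 312.4034001284847
{'t': 0.1, 'joint_positions': array([-8.06200652e+01,  9.11053647e+00,  9.15648201e+01, -9.68996899e-04,
        7.94244056e+01, -1.20375125e+01]), 'qvel': array([-0.03350613, -0.22629241, -0.1326894 , -0.0284635 , -0.10140847,
        0.04531316]), 'joint_efforts': array([-3.65448632e-04, -3.96990538e+01, -3.32337105e+01, -2.38121138e-04,
        4.27156410e-03,  3.09728341e-05]), 'ee_pos': array([ 0.20986101, -0.53478643,  0.25240186]), 'eef_rot': array([[ 9.30943576e-01,  3.65162933e-01, -3.00180501e-04],
       [ 3.65162892e-01, -9.30942061e-01,  1.71518710e-03],
       [ 3.46872099e-04, -1.70635719e-03, -9.99998484e-01]]), 'force': array([ 0.18729683, -0.27736927, -0.08406808]), 'torque': array([ 0.02733417,  0.01599541, -0.01257215]), 'finger_gap': 0.08550408311473402}
```

View pics/t0.png

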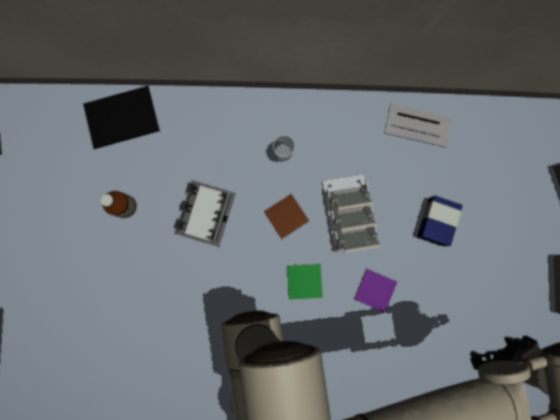

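View pics/s0.png

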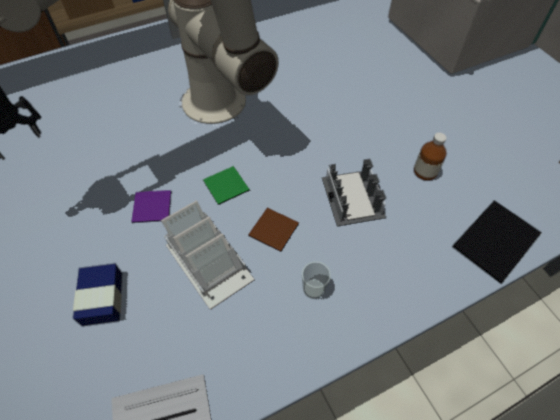

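Top view: rack with three clear cassettes at about (351,213), stand at about (206,212), beaker (283,149), carton (440,220) and bottle (118,203). Lookalikes are the brown panel (287,216), purple (376,289) and green (305,281), all lying flat. The ones I want are the clear ones in the rack: a at (357,238), b at (352,218), c at (348,197). I'll check that in close crops.

```bash
python3 - <<'E'
from h import *
a=cv2.imread('pics/s0.png'); b=cv2.imread('pics/t0.png')
def cr(i,x,y,w,h,s): return cv2.resize(i[y:y+h,x:x+w],None,fx=s,fy=s,interpolation=cv2.INTER_CUBIC)
o=np.vstack([np.hstack([cr(b,310,165,80,60,5)[:300,:400],cr(b,165,170,80,60,5)]),np.hstack([cr(b,310,205,80,60,5),cr(a,150,195,107,80,3.75)[:300,:400]])])
cv2.imwrite('pics/c0.png',o)
# plane fits / heights by depth
d,c=load('t0')
for n,uv in dict(rackbase=(348,184),standbase=(186,240),standplate=(205,212),bench=(320,140),carton=(445,210),beaker=(283,140),bottle=(106,199)).items(): print(n,pts(c,d,[uv])[0].round(4))
E
```

```text
rackbase [ 0.6444 -0.2264  0.008 ]
standbase [0.4639 0.2595 0.0028]
standplate [0.549  0.2049 0.0082]
bench [ 0.7826 -0.1406 -0.0018]
carton [ 0.5662 -0.5088  0.051 ]
beaker [ 0.7675 -0.0247  0.0418]
bottle [0.565  0.4509 0.1469]
```

View pics/c0.png

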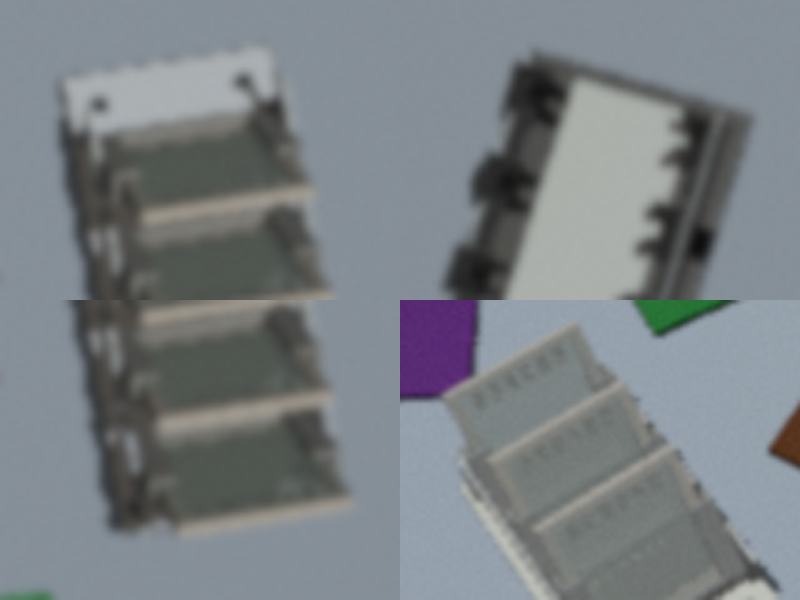

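```bash
python3 - <<'E'
from h import *
d,c=load('t0')
P=atz(c,[(338,207),(372.4,202),(341,228),(375.6,221.5),(345.6,250),(380.4,244)],0.107)
print(P.round(4))
for i in range(0,6,2):
    e=P[i]-P[i+1]; print(P[i:i+2].mean(0).round(4),np.linalg.norm(e),np.degrees(np.arctan2(-e[0],e[1])))
B=atz(c,[(322.5,181),(364,175)],0.008); print('rackfar',B,np.linalg.norm(B[0]-B[1]))
S=atz(c,[(191.4,180.4),(235.4,193),(176,235),(218,246)],0.006);print('stand',S,S.mean(0),np.linalg.norm(S[0]-S[1]),np.linalg.norm(S[0]-S[2]))
E
```

```text
[[ 0.5617 -0.1808  0.107 ]
 [ 0.578  -0.2778  0.107 ]
 [ 0.5032 -0.1895  0.107 ]
 [ 0.5233 -0.2866  0.107 ]
 [ 0.4425 -0.2026  0.107 ]
 [ 0.4609 -0.2999  0.107 ]]
[ 0.5698 -0.2293  0.107 ] 0.0983489205428845 9.519652037158508
[ 0.5132 -0.2381  0.107 ] 0.09917771539966636 11.701202251538733
[ 0.4517 -0.2512  0.107 ] 0.09897525416267498 10.670296088286337
rackfar [[ 0.65176075 -0.14823335  0.008     ]
 [ 0.67353573 -0.27575717  0.008     ]] 0.12936953164566653
stand [[0.6447494  0.2505345  0.006     ]
 [0.60906647 0.11562695 0.006     ]
 [0.4781137  0.28951352 0.006     ]
 [0.44807241 0.16252301 0.006     ]] [0.5450005 0.2045495 0.006    ] 0.13954682558952522 0.17113392150535306
```

```bash
cat >> h.py <<'E'
from scipy.spatial.transform import Rotation as Ro
def RX(yaw,lean):  # tool: x=+y of fixture, y=+x leaned, z along -cassette z
    Z=Ro.from_euler('z',yaw,degrees=True).as_matrix()
    l=np.radians(lean); return Z@np.array([[0,np.cos(l),np.sin(l)],[1,0,0],[0,np.sin(l),-np.cos(l)]])
def go(p,R):
    s=manip.get_state(); A=s['eef_rot']; d=A.T@(np.array(p)-s['ee_pos']); w=Ro.from_matrix(A.T@R).as_rotvec(degrees=True)
    print('move',(d/0.2).round(4),(w/180).round(4),'dist',np.linalg.norm(d).round(4),'ang',np.linalg.norm(w).round(2))
def st():
    s=manip.get_state(); print(round(s['t'],2),s['ee_pos'].round(4),s['force'].round(2),round(s['finger_gap'],4),s['joint_positions'].round(1)); return s
U=np.array([-np.sin(np.pi/6)*np.cos(np.radians(10.5)),-np.sin(np.pi/6)*np.sin(np.radians(10.5)),np.cos(np.pi/6)])
E
python3 - <<'E'
from h import *
R=RX(10.5,30); print(R.round(3)); go(np.array([.4517,-.2512,.107])+.10*U,R)
E
```

```text
[[-0.182  0.852  0.492]
 [ 0.983  0.158  0.091]
 [ 0.     0.5   -0.866]]
move [ 1.3979 -0.9253  0.2961] [-0.1395  0.1144 -0.4287] dist 0.3405 ang 83.73
```

Call:
apply_moves(series=[{"x":0.7,"y":-0.46,"z":0.0,"rx":-0.07,"ry":0.06,"rz":-0.215},{"x":0.7,"y":-0.46,"z":0.0,"rx":-0.07,"ry":0.06,"rz":-0.215},{"x":0.7,"y":-0.46,"z":0.0,"rx":-0.07,"ry":0.06,"rz":-0.215},{"x":0.7,"y":-0.46,"z":0.0,"rx":-0.07,"ry":0.06,"rz":-0.215},{"x":0.7,"y":-0.46,"z":0.0,"rx":-0.07,"ry":0.06,"rz":-0.215}], hand=40)

```text
t: 0.72
ee_pos: [0.306, -0.3976, 0.2521]
eef_rot: [[0.482, 0.831, 0.276], [0.87, -0.492, -0.039], [0.103, 0.259, -0.96]]
force: [-0.4, -0.3, -0.2]
finger_gap: 0.0395
```

```bash
python3 - <<'E'
from h import *
st(); R=RX(10.5,30); go(np.array([.4517,-.2512,.107])+.10*U,R)
E
```

```text
0.72 [ 0.306  -0.3976  0.2521] [-0.44 -0.35 -0.24] 0.0395 [-75.   -9.8 111.7  15.6  72.2 -49.2]
move [ 0.7997 -0.0121  0.387 ] [-0.0681  0.0551 -0.215 ] dist 0.1777 ang 41.79
```

Call:
apply_moves(series=[{"x":0.8,"y":-0.012,"z":0.387,"rx":-0.068,"ry":0.055,"rz":-0.215},{"x":0.8,"y":-0.012,"z":0.387,"rx":-0.068,"ry":0.055,"rz":-0.215},{"x":0.8,"y":-0.012,"z":0.387,"rx":-0.068,"ry":0.055,"rz":-0.215},{"x":0.8,"y":-0.012,"z":0.387,"rx":-0.068,"ry":0.055,"rz":-0.215},{"x":0.8,"y":-0.012,"z":0.387,"rx":-0.068,"ry":0.055,"rz":-0.215},{"x":0.8,"y":-0.012,"z":0.387,"rx":-0.068,"ry":0.055,"rz":-0.215},{"x":0.8,"y":-0.012,"z":0.387,"rx":-0.068,"ry":0.055,"rz":-0.215}])

```text
t: 1.6
ee_pos: [0.4026, -0.2609, 0.1941]
eef_rot: [[-0.18, 0.852, 0.491], [0.984, 0.156, 0.09], [0.0, 0.499, -0.866]]
force: [-0.7, 0.1, 0.2]
finger_gap: 0.0402
```

```bash
python3 - <<'E'
from h import *
st(); R=RX(10.5,30); go(np.array([.4517,-.2512,.107])+.10*U,R)
p,d=shot('wrist','w0'); _,c=load('w0')
# predicted outlines of the cassettes' top bars
q=cv2.resize(p,None,fx=1.42,fy=1.42)
for k in range(3):
    T=np.array([.4517,-.2512,.1066])+k*.06*np.array([np.cos(np.radians(10.5)),np.sin(np.radians(10.5)),0])
    print(k,proj(c,[T+R[:,0]*y+R[:,1]*x for y in(-.05,.05) for x in(-.004,.004)]).round(1).tolist())
cv2.imwrite('pics/w0b.png',q)
E
```

```text
1.6 [ 0.4026 -0.2609  0.1941] [-0.71  0.09  0.2 ] 0.0402 [-65.3 -14.5 125.7  32.4  64.7 -88.7]
move [ 0.0031 -0.0011  0.0021] [-0.0002  0.0004 -0.0008] dist 0.0008 ang 0.17
0 [[277.3, 283.1], [287.5, 283.1], [276.3, 153.9], [287.8, 153.9]]
1 [[337.1, 266.5], [346.2, 266.4], [342.7, 150.7], [352.7, 150.8]]
2 [[385.0, 252.8], [393.1, 252.8], [394.4, 148.5], [403.2, 148.6]]
```

View pics/w0b.png

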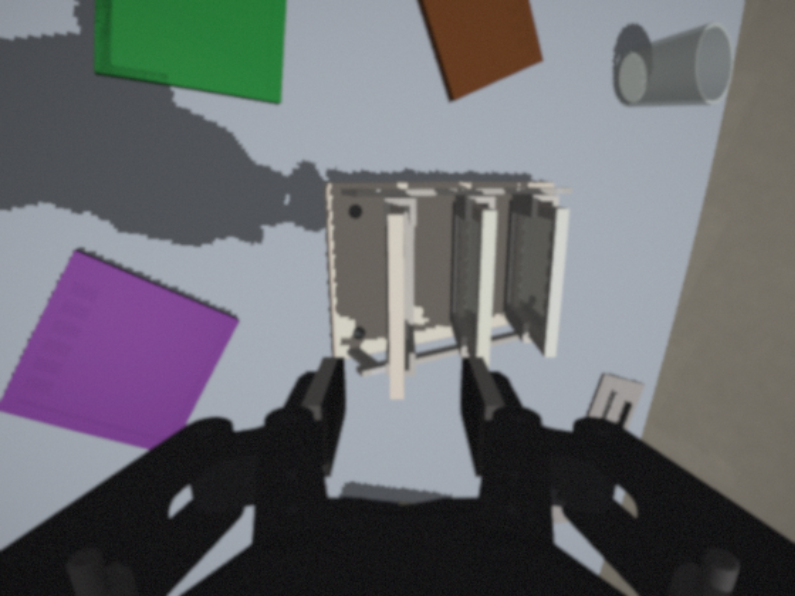

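```bash
python3 - <<'E'
from h import *
d,c=load('w0'); p=cv2.imread('pics/w0.png'); R=RX(10.5,30)
for nm,x0,x1 in(('a',262,298),('b',326,358),('c',380,408)):
    for y in(165,190,215,235,260):
        if nm!='a' and y>240: continue
        print(nm,y,d[y,x0:x1:1][::2].round(3).tolist())
uv=[(u,v) for u in(276,279,282) for v in range(158,276,6)]
P=pts(c,d,uv); P=P[P[:,2]>.08]; print(len(P),P.mean(0), (P-P.mean(0))[[0,-1]])
E
```

```text
a 165 [0.32199999690055847, 0.32199999690055847, 0.3230000138282776, 0.32600000500679016, 0.3269999921321869, 0.32499998807907104, 0.22100000083446503, 0.21899999678134918, 0.21899999678134918, 0.21899999678134918, 0.21899999678134918, 0.21899999678134918, 0.3179999887943268, 0.3199999928474426, 0.3199999928474426, 0.33899998664855957, 0.33899998664855957, 0.34200000762939453]
a 190 [0.3269999921321869, 0.32899999618530273, 0.3310000002384186, 0.3330000042915344, 0.3330000042915344, 0.3319999873638153, 0.2240000069141388, 0.2240000069141388, 0.2240000069141388, 0.22499999403953552, 0.22499999403953552, 0.22300000488758087, 0.328000009059906, 0.3269999921321869, 0.328000009059906, 0.34599998593330383, 0.34700000286102295, 0.3499999940395355]
a 215 [0.33500000834465027, 0.33799999952316284, 0.3370000123977661, 0.33899998664855957, 0.3400000035762787, 0.3409999907016754, 0.23100000619888306, 0.23000000417232513, 0.2290000021457672, 0.23000000417232513, 0.23100000619888306, 0.23000000417232513, 0.33399999141693115, 0.3330000042915344, 0.3330000042915344, 0.35499998927116394, 0.3569999933
[... 2683 characters left out ...]

c 215 [0.3109999895095825, 0.30399999022483826, 0.29899999499320984, 0.2919999957084656, 0.2919999957084656, 0.29100000858306885, 0.29100000858306885, 0.29100000858306885, 0.46000000834465027, 0.460999995470047, 0.46299999952316284, 0.4650000035762787, 0.46799999475479126, 0.4699999988079071]
c 235 [0.3109999895095825, 0.3050000071525574, 0.2980000078678131, 0.2980000078678131, 0.296999990940094, 0.296999990940094, 0.2980000078678131, 0.4659999907016754, 0.4690000116825104, 0.4729999899864197, 0.4729999899864197, 0.47600001096725464, 0.4790000021457672, 0.4819999933242798]
60 [ 0.44873067 -0.24681875  0.10557414] [[-0.00893484  0.04129246 -0.00162707]
 [ 0.01011623 -0.04413072  0.00087994]]
```

```bash
cat >> h.py <<'E'
def bar(f,u0,u1,v0,v1,zlo,zhi):
    d,c=load(f); uu,vv=np.meshgrid(np.arange(u0,u1),np.arange(v0,v1)); uv=np.c_[uu.ravel(),vv.ravel()]
    P=pts(c,d,uv); m=(P[:,2]>zlo)&(P[:,2]<zhi)&(d[uv[:,1],uv[:,0]]>0); return P[m],uv[m]
E
python3 - <<'E'
from h import *
for nm,b in dict(a=(262,300,140,290),b=(326,362,140,240),c=(380,410,140,256)).items():
    P,uv=bar('w0',*b,.099,.115)
    R=RX(10.5,30)
    m=P.mean(0); V=np.linalg.svd(P-m)[2]
    v=V[0]*np.sign(V[0][1]); q=(P-m)@R[:,0]; x=(P-m)@R[:,1]; h=(P-m)@-R[:,2]
    print(nm,len(P),'u',uv[:,0].min(),uv[:,0].max(),'v',uv[:,1].min(),uv[:,1].max(),'mid',m.round(4),'yaw',np.degrees(np.arctan2(-v[0],v[1])).round(2),'pitch',np.degrees(np.arcsin(v[2])).round(2),'y',q.min().round(4),q.max().round(4),'x',np.percentile(x,[2,50,98]).round(4),'h',np.percentile(h,[2,50,98]).round(4))
    print('   centre',(m+R[:,0]*(q.min()+q.max())/2).round(4))
E
```

```text
a 1410 u 273 284 v 151 280 mid [ 0.4487 -0.246   0.1055] yaw 10.55 pitch -0.06 y -0.0533 0.0463 x [-0.0039 -0.      0.0037] h [-0.0014  0.      0.0014]
   centre [ 0.4493 -0.2495  0.1055]
b 975 u 335 349 v 148 239 mid [ 0.5057 -0.2255  0.1052] yaw 10.63 pitch 0.11 y -0.0414 0.0368 x [-0.0036 -0.0001  0.0042] h [-0.0044  0.0002  0.0017]
   centre [ 0.5061 -0.2278  0.1052]
c 1089 u 382 400 v 146 251 mid [ 0.5665 -0.226   0.1047] yaw 10.5 pitch 0.02 y -0.0521 0.0482 x [-0.0036 -0.0002  0.0046] h [-0.0043  0.0003  0.0019]
   centre [ 0.5668 -0.228   0.1047]
```

```bash
python3 - <<'E'
from h import *
go(np.array([.4495,-.2498,.1058])-.015*U,RX(10.5,30))
E
```

```text
move [ 0.0119 -0.0119  0.5772] [-0.0002  0.0004 -0.0006] dist 0.1155 ang 0.13
```

Call:
apply_moves(series=[{"x":0.012,"y":-0.012,"z":0.15},{"x":0.012,"y":-0.012,"z":0.3},{"x":0.012,"y":-0.012,"z":0.45},{"x":0.012,"y":-0.012,"z":0.54},{"x":0.012,"y":-0.012,"z":0.577},{"x":0.012,"y":-0.012,"z":0.577}])

```text
schema error: expected keys x, y, z, rx, ry, rz
```

Call:
apply_moves(series=[{"z":0},{"z":0},{"z":0},{"z":0}], hand=0, grip_force=30)

```text
schema error: expected keys x, y, z, rx, ry, rz
```

Call:
apply_moves(series=[{"x":0.012,"y":-0.012,"z":0.15,"rx":0,"ry":0,"rz":0},{"x":0.012,"y":-0.012,"z":0.3,"rx":0,"ry":0,"rz":0},{"x":0.012,"y":-0.012,"z":0.45,"rx":0,"ry":0,"rz":0},{"x":0.012,"y":-0.012,"z":0.54,"rx":0,"ry":0,"rz":0},{"x":0.012,"y":-0.012,"z":0.577,"rx":0,"ry":0,"rz":0},{"x":0.012,"y":-0.012,"z":0.577,"rx":0,"ry":0,"rz":0}])

```text
t: 2.4
ee_pos: [0.4569, -0.2485, 0.0929]
eef_rot: [[-0.18, 0.852, 0.491], [0.984, 0.156, 0.09], [0.0, 0.499, -0.866]]
force: [-0.2, -0.9, -0.0]
finger_gap: 0.0402
```

Call:
apply_moves(series=[{"x":0,"y":0,"z":0,"rx":0,"ry":0,"rz":0},{"x":0,"y":0,"z":0,"rx":0,"ry":0,"rz":0},{"x":0,"y":0,"z":0,"rx":0,"ry":0,"rz":0},{"x":0,"y":0,"z":0,"rx":0,"ry":0,"rz":0}], hand=0, grip_force=30)

```text
t: 2.9
ee_pos: [0.4567, -0.2492, 0.0936]
eef_rot: [[-0.18, 0.852, 0.491], [0.984, 0.156, 0.089], [-0.001, 0.499, -0.867]]
force: [-5.8, -0.4, 4.8]
finger_gap: 0.0078
```

Call:
apply_moves(series=[{"x":0,"y":0,"z":-0.03,"rx":0,"ry":0,"rz":0},{"x":0,"y":0,"z":-0.09,"rx":0,"ry":0,"rz":0},{"x":0,"y":0,"z":-0.16,"rx":0,"ry":0,"rz":0},{"x":0,"y":0,"z":-0.23,"rx":0,"ry":0,"rz":0},{"x":0,"y":0,"z":-0.31,"rx":0,"ry":0,"rz":0},{"x":0,"y":0,"z":-0.39,"rx":0,"ry":0,"rz":0},{"x":0,"y":0,"z":-0.47,"rx":0,"ry":0,"rz":0},{"x":0,"y":0,"z":-0.55,"rx":0,"ry":0,"rz":0},{"x":0,"y":0,"z":-0.6,"rx":0,"ry":0,"rz":0},{"x":0,"y":0,"z":-0.6,"rx":0,"ry":0,"rz":0}])

```text
t: 4.15
ee_pos: [0.3977, -0.2604, 0.1984]
eef_rot: [[-0.179, 0.852, 0.492], [0.984, 0.157, 0.087], [-0.003, 0.499, -0.866]]
force: [1.2, -0.8, -1.9]
finger_gap: 0.0079
```

```bash
python3 - <<'E'
from h import *
st(); p,d=shot('wrist','w1')
P,uv=bar('w1',240,320,120,350,.0,.5)
for v in range(120,340,12): 
    r=d[v,262:300]; print(v,r[::3].round(3).tolist())
E
```

```text
4.15 [ 0.3977 -0.2604  0.1984] [ 1.21 -0.76 -1.88] 0.0079 [-66.  -15.7 126.1  32.2  65.5 -88.9]
120 [0.32199999690055847, 0.3240000009536743, 0.32600000500679016, 0.328000009059906, 0.32899999618530273, 0.3310000002384186, 0.3330000042915344, 0.33500000834465027, 0.335999995470047, 0.3370000123977661, 0.3400000035762787, 0.3400000035762787, 0.3440000116825104]
132 [0.3160000145435333, 0.3190000057220459, 0.32100000977516174, 0.32199999690055847, 0.3240000009536743, 0.32499998807907104, 0.3269999921321869, 0.33000001311302185, 0.3319999873638153, 0.3319999873638153, 0.33500000834465027, 0.33500000834465027, 0.33799999952316284]
144 [0.32100000977516174, 0.32199999690055847, 0.3230000138282776, 0.32600000500679016, 0.2630000114440918, 0.2619999945163727, 0.2619999945163727, 0.2630000114440918, 0.26100000739097595, 0.2630000114440918, 0.2619999945163727, 0.2619999945163727, 0.3409999907016754]
156 [0.3230000138282776, 0.32499998807907104, 0.32600000500679016, 0.33000001311302185, 0.26600000262260437, 0.19900000095367432, 0.19900000095367432, 0.19900000095367432, 0.19900000095367432, 0.1
[... 3494 characters left out ...]
, 0.12099999934434891, 0.12099999934434891, 0.12099999934434891, 0.11999999731779099, 0.12200000137090683, 0.11999999731779099, 0.11599999666213989]
324 [0.09000000357627869, 0.10899999737739563, 0.1120000034570694, 0.12200000137090683, 0.12200000137090683, 0.12200000137090683, 0.12099999934434891, 0.12200000137090683, 0.12399999797344208, 0.12099999934434891, 0.12200000137090683, 0.12200000137090683, 0.11500000208616257]
336 [0.09000000357627869, 0.10999999940395355, 0.1120000034570694, 0.39899998903274536, 0.12300000339746475, 0.12300000339746475, 0.12399999797344208, 0.12300000339746475, 0.12300000339746475, 0.12300000339746475, 0.12300000339746475, 0.41999998688697815, 0.421999990940094]
```

```bash
cat >> h.py <<'E'
def held(f,s):
    d,c=load(f); P,uv=bar(f,250,320,100,330,.0,.5); T=(P-s['ee_pos'])@s['eef_rot']
    m=(T[:,2]>-.035)&(T[:,2]<.01)&(abs(T[:,1])<.008)&(T[:,0]>0.004); T=T[m]
    k=np.polyfit(T[:,0],T[:,2],1); print('n',len(T),'xend',T[:,0].max().round(4),'y',np.percentile(T[:,1],[1,50,99]).round(4),'z at x=0',k[1].round(4),'tilt',np.degrees(np.arctan(k[0])).round(2),'yaw',np.degrees(np.arctan(np.polyfit(T[:,0],T[:,1],1)[0])).round(2))
E
python3 - <<'E'
from h import *
s=manip.get_state(); held('w1',s)
go([.55,.10,.26],RX(-14.7,0))
E
```

```text
n 4002 xend 0.0509 y [-0.0077  0.0006  0.0077] z at x=0 -0.0166 tilt 5.1 yaw 1.26
move [1.6334 1.0859 0.2629] [ 0.1638 -0.0358  0.136 ] dist 0.3958 ang 38.87
```

```bash
sed -i 's/abs(T\[:,1\])<.008)&(T\[:,0\]>0.004)/abs(T[:,1])<.0035)\&(T[:,0]>0.012)/' h.py; python3 - <<'E'
from h import *
s=manip.get_state(); held('w1',s)
d,c=load('w1')
P=pts(c,d,[(280,v) for v in range(160,300,10)]); print(((P-s['ee_pos'])@s['eef_rot']).round(4))
E
```

```text
n 2084 xend 0.0509 y [-0.0031  0.0002  0.0034] z at x=0 -0.0178 tilt 6.88 yaw 0.24
[[ 0.0509 -0.0011  0.0515]
 [ 0.0509 -0.0007  0.0112]
 [ 0.0506 -0.0005 -0.0125]
 [ 0.0475 -0.0005 -0.0147]
 [ 0.0439 -0.0005 -0.0148]
 [ 0.0404 -0.0005 -0.015 ]
 [ 0.0367 -0.0005 -0.015 ]
 [ 0.0331 -0.0005 -0.0152]
 [ 0.0289 -0.0005 -0.0143]
 [ 0.0251 -0.0005 -0.0144]
 [ 0.0212 -0.0005 -0.0146]
 [ 0.0168 -0.0005 -0.0138]
 [ 0.013  -0.0005 -0.0144]
 [ 0.0087 -0.0005 -0.0143]]
```

Call:
apply_moves(series=[{"x":0.05,"y":0.03,"z":0.0,"rx":0.01,"ry":0,"rz":0.01},{"x":0.15,"y":0.1,"z":0.02,"rx":0.03,"ry":-0.005,"rz":0.02},{"x":0.3,"y":0.2,"z":0.05,"rx":0.05,"ry":-0.01,"rz":0.03},{"x":0.45,"y":0.3,"z":0.08,"rx":0.07,"ry":-0.015,"rz":0.05},{"x":0.6,"y":0.4,"z":0.1,"rx":0.09,"ry":-0.02,"rz":0.065},{"x":0.75,"y":0.5,"z":0.12,"rx":0.1,"ry":-0.02,"rz":0.075},{"x":0.85,"y":0.57,"z":0.14,"rx":0.11,"ry":-0.025,"rz":0.08},{"x":0.9,"y":0.6,"z":0.145,"rx":0.11,"ry":-0.025,"rz":0.08}])

```text
t: 5.2
ee_pos: [0.4822, -0.0598, 0.2315]
eef_rot: [[0.078, 0.982, 0.172], [0.997, -0.079, -0.003], [0.011, 0.172, -0.985]]
force: [-0.5, -0.3, -1.8]
finger_gap: 0.0075
```

```bash
python3 - <<'E'
from h import *
st(); go([.55,.10,.26],RX(-14.7,0))
E
```

```text
5.2 [ 0.4822 -0.0598  0.2315] [-0.52 -0.34 -1.77] 0.0075 [-23.7 -11.  114.3   4.1  67.6 -20.4]
move [ 0.8248  0.2939 -0.0839] [ 0.0545 -0.0084  0.0563] dist 0.1759 ang 14.18
```

Call:
apply_moves(series=[{"x":0.06,"y":0.02,"z":-0.02,"rx":0.01,"ry":0,"rz":0.01},{"x":0.2,"y":0.07,"z":-0.04,"rx":0.03,"ry":-0.004,"rz":0.03},{"x":0.38,"y":0.13,"z":-0.06,"rx":0.045,"ry":-0.006,"rz":0.045},{"x":0.56,"y":0.2,"z":-0.08,"rx":0.0545,"ry":-0.0084,"rz":0.0563},{"x":0.72,"y":0.26,"z":-0.084,"rx":0.0545,"ry":-0.0084,"rz":0.0563},{"x":0.825,"y":0.294,"z":-0.084,"rx":0.0545,"ry":-0.0084,"rz":0.0563},{"x":0.825,"y":0.294,"z":-0.084,"rx":0.0545,"ry":-0.0084,"rz":0.0563}])

```text
t: 6.08
ee_pos: [0.5499, 0.1007, 0.2593]
eef_rot: [[0.252, 0.968, -0.001], [0.968, -0.252, 0.001], [0.0, -0.001, -1.0]]
force: [-0.2, 1.0, -1.7]
finger_gap: 0.0076
```

```bash
python3 - <<'E'
from h import *
st(); p,d=shot('wrist','w2'); go([.598,.1905,.22],RX(-14.7,0))
cv2.imwrite('pics/w2b.png',cv2.resize(p,None,fx=1.42,fy=1.42))
E
```

```text
6.08 [0.5499 0.1007 0.2593] [-0.2   0.99 -1.68] 0.0076 [-2.   6.5 93.6  0.  79.9 12.6]
move [0.4997 0.1193 0.1959] [-0.0004  0.0001  0.0002] dist 0.11 ang 0.08
```

View pics/w2b.png

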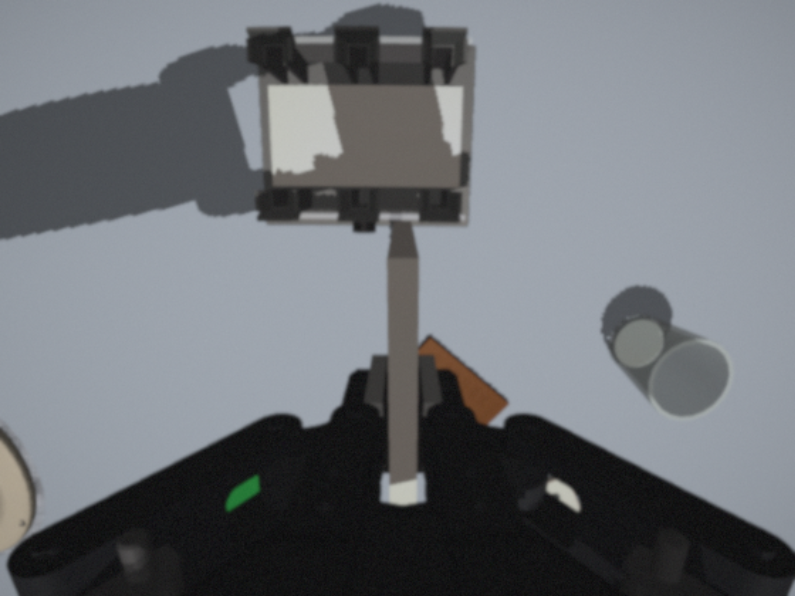

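```bash
python3 - <<'E'
from h import *
d,c=load('w2'); p=cv2.imread('pics/w2.png')
P,uv=bar('w2',165,345,10,170,.070,.084)
mask=np.zeros(d.shape,np.uint8); mask[uv[:,1],uv[:,0]]=1
n,l,stt,cen=cv2.connectedComponentsWithStats(mask)
lab=l[uv[:,1],uv[:,0]]
Z=Ro.from_euler('z',-14.7,degrees=True).as_matrix()
for k in range(1,n):
    if stt[k,4]<15: continue
    Q=P[lab==k]; S=(Q-[.545,.2045,0])@Z; print(stt[k],S.min(0).round(4),S.max(0).round(4),S.mean(0).round(4))
k=cv2.resize(p[10:170,165:345],None,fx=4.4,fy=3.7,interpolation=cv2.INTER_CUBIC); k=cv2.convertScaleAbs(k,alpha=1.8,beta=20); cv2.imwrite('pics/w2c.png',k)
E
```

```text
[234  17  33  28 525] [-0.0134  0.0436  0.07  ] [0.0153 0.0649 0.0798] [0.0009 0.0562 0.0753]
[173  18  33  27 530] [-0.0686  0.0438  0.07  ] [-0.0388  0.0649  0.0799] [-0.0543  0.0566  0.0753]
[297  18  33  28 529] [0.0424 0.043  0.07  ] [0.0713 0.0645 0.0796] [0.0574 0.0559 0.0753]
[179 133  32  23 399] [-0.0694 -0.0563  0.07  ] [-0.0396 -0.0353  0.0793] [-0.0559 -0.0481  0.0754]
[237 134  31  23 396] [-0.0135 -0.0572  0.07  ] [ 0.0154 -0.0365  0.0789] [ 0.0008 -0.0485  0.0754]
[295 135  31  22 398] [ 0.0418 -0.0572  0.07  ] [ 0.0706 -0.0372  0.0802] [ 0.0563 -0.0492  0.0753]
```

View pics/w2c.png

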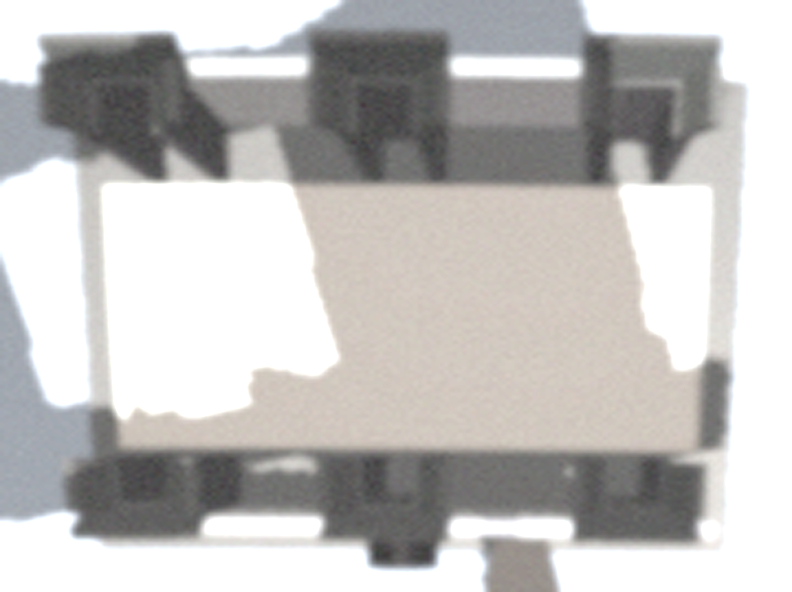

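```bash
python3 - <<'E'
from h import *
d,c=load('w2'); Z=Ro.from_euler('z',-15,degrees=True).as_matrix()
f=lambda L:[(165+x/4.4,10+y/3.7) for x,y in L]
print('base',((atz(c,f([(250,55),(510,55),(260,542),(510,545)]),.006)-[.545,.2045,0])@Z).round(4))
print('base corners',((atz(c,f([(742,85),(722,545),(80,170),(92,400)]),.006)-[.545,.2045,0])@Z).round(4))
for g in(.012,.027): print('plate',((atz(c,f([(105,183),(712,183),(118,450),(698,450)]),g)-[.545,.2045,0])@Z).round(4))
print('depth plate',[pts(c,d,[(int(a),int(b))])[0].round(4).tolist() for a,b in f([(250,200),(400,300),(500,400)])], 'base',pts(c,d,[(int(a),int(b)) for a,b in f([(730,300),(480,67),(480,532)])]).round(4))
# top camera check of channels
P,uv=bar('t0',165,245,170,255,.068,.09); S=(P-[.545,.2045,0])@Z; print(len(P),np.percentile(S,[3,97],axis=0).round(4),S.mean(0))
D=(P@Z)
E
```

```text
base [[-0.0372  0.079   0.006 ]
 [ 0.0273  0.079   0.006 ]
 [-0.0392 -0.0643  0.006 ]
 [ 0.0283 -0.0648  0.006 ]]
base corners [[ 0.085   0.0716  0.006 ]
 [ 0.0854 -0.0643  0.006 ]
 [-0.0814  0.0473  0.006 ]
 [-0.0822 -0.0202  0.006 ]]
plate [[-0.0735  0.0424  0.012 ]
 [ 0.0777  0.0428  0.012 ]
 [-0.0744 -0.0354  0.012 ]
 [ 0.077  -0.0346  0.012 ]]
plate [[-0.0692  0.0394  0.027 ]
 [ 0.0758  0.0398  0.027 ]
 [-0.0701 -0.0352  0.027 ]
 [ 0.0752 -0.0344  0.027 ]]
depth plate [[0.5181, 0.25, 0.0138], [0.5464, 0.2132, 0.0138], [0.5637, 0.1787, 0.0142]] base [[0.6282 0.193  0.006 ]
 [0.5815 0.2582 0.0571]
 [0.5513 0.1449 0.0549]]
272 [[-0.065  -0.0576  0.0683]
 [ 0.0682  0.0631  0.0796]] [0.00092302 0.00757415 0.07418434]
```

```bash
python3 - <<'E'
from h import *
s=manip.get_state(); d,c=load('w2')
for v in range(178,265,12):
    r=d[v,240:330]; k=np.where((r>.08)&(r<.135))[0]; e=pts(c,d,[(240+k[0],v),(240+k[-1],v)]); T=(e-s['ee_pos'])@s['eef_rot']; print(v,240+k[0],240+k[-1],T.round(4).tolist())
R=RX(-15.1,0); go(np.array([.6006,.1933,.185])-.001*R[:,0],R)
E
```

```text
178 273 294 [[0.052, -0.0038, -0.0084], [0.0521, 0.0038, -0.0088]]
190 273 294 [[0.0489, -0.0036, -0.0147], [0.0487, 0.0037, -0.0139]]
202 273 294 [[0.0445, -0.0036, -0.0142], [0.0447, 0.0037, -0.0149]]
214 273 294 [[0.0402, -0.0036, -0.0145], [0.04, 0.0038, -0.0137]]
226 273 294 [[0.0358, -0.0037, -0.0144], [0.0358, 0.0038, -0.0143]]
238 273 294 [[0.031, -0.0037, -0.0136], [0.0313, 0.0039, -0.0145]]
250 273 294 [[0.0266, -0.0037, -0.0144], [0.0267, 0.0039, -0.0146]]
262 260 307 [[0.0137, -0.01, 0.0036], [0.0137, 0.0103, 0.0036]]
move [0.5116 0.1286 0.3709] [-0.0004  0.0001  0.0025] dist 0.129 ang 0.45
```

Call:
apply_moves(series=[{"x":0.05,"y":0.013,"z":0.02,"rx":0,"ry":0,"rz":0.0025},{"x":0.17,"y":0.04,"z":0.08,"rx":0,"ry":0,"rz":0.0025},{"x":0.3,"y":0.075,"z":0.18,"rx":0,"ry":0,"rz":0.0025},{"x":0.42,"y":0.105,"z":0.28,"rx":0,"ry":0,"rz":0.0025},{"x":0.49,"y":0.124,"z":0.34,"rx":0,"ry":0,"rz":0.0025},{"x":0.51,"y":0.129,"z":0.37,"rx":0,"ry":0,"rz":0.0025},{"x":0.51,"y":0.129,"z":0.37,"rx":0,"ry":0,"rz":0.0025}])

```text
t: 7.0
ee_pos: [0.6002, 0.1915, 0.185]
eef_rot: [[0.261, 0.965, -0.002], [0.965, -0.261, -0.0], [-0.001, -0.002, -1.0]]
force: [0.6, -0.0, -1.5]
finger_gap: 0.0077
```

```bash
python3 - <<'E'
from h import *
st(); R=RX(-15.1,0); go(np.array([.6006,.1933,.170])-.0015*R[:,0],R)
p,d=shot('scene','s1'); q,_=shot('wrist','w3')
a=cv2.resize(p[120:240,300:420],(540,540),interpolation=cv2.INTER_CUBIC); cv2.imwrite('pics/s1c.png',a)
E
```

```text
7.0 [0.6002 0.1915 0.185 ] [ 0.56 -0.02 -1.5 ] 0.0077 [ 6.7 20.4 85.9 -0.  73.8 21.9]
move [ 0.0017 -0.0003  0.075 ] [-0.0005  0.0002 -0.0001] dist 0.015 ang 0.11
```

View pics/s1c.png

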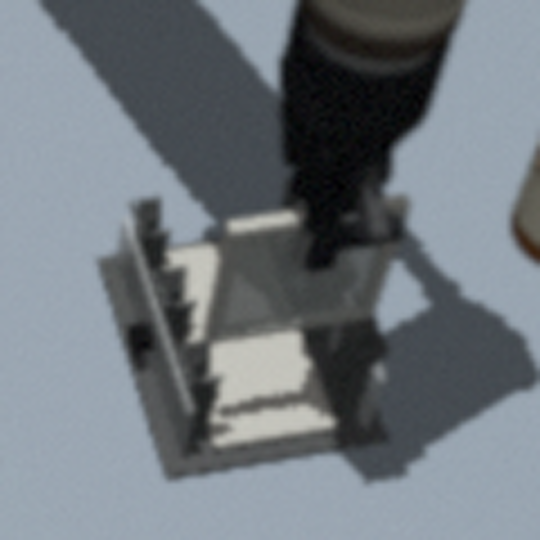

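Call:
apply_moves(series=[{"x":0.0017,"y":0,"z":0.04,"rx":0,"ry":0,"rz":0},{"x":0.0017,"y":0,"z":0.08,"rx":0,"ry":0,"rz":0},{"x":0.0017,"y":0,"z":0.12,"rx":0,"ry":0,"rz":0},{"x":0.0017,"y":0,"z":0.15,"rx":0,"ry":0,"rz":0},{"x":0.0017,"y":0,"z":0.18,"rx":0,"ry":0,"rz":0},{"x":0.0017,"y":0,"z":0.2,"rx":0,"ry":0,"rz":0}])

```text
t: 7.85
ee_pos: [0.6006, 0.1917, 0.1456]
eef_rot: [[0.261, 0.965, -0.0], [0.965, -0.261, -0.0], [-0.0, -0.0, -1.0]]
force: [0.9, 0.2, -1.2]
finger_gap: 0.0077
```

Call:
apply_moves(series=[{"x":0,"y":0,"z":0.025,"rx":0,"ry":0,"rz":0},{"x":0,"y":0,"z":0.05,"rx":0,"ry":0,"rz":0},{"x":0,"y":0,"z":0.075,"rx":0,"ry":0,"rz":0},{"x":0,"y":0,"z":0.1,"rx":0,"ry":0,"rz":0},{"x":0,"y":0,"z":0.12,"rx":0,"ry":0,"rz":0},{"x":0,"y":0,"z":0.125,"rx":0,"ry":0,"rz":0}])

```text
t: 8.6
ee_pos: [0.6004, 0.1917, 0.1201]
eef_rot: [[0.261, 0.965, -0.001], [0.965, -0.261, -0.0], [-0.0, -0.001, -1.0]]
force: [0.4, -0.6, -1.1]
finger_gap: 0.0075
```

Call:
apply_moves(series=[{"x":0,"y":0,"z":0.015,"rx":0,"ry":0,"rz":0},{"x":0,"y":0,"z":0.03,"rx":0,"ry":0,"rz":0},{"x":0,"y":0,"z":0.04,"rx":0,"ry":0,"rz":0},{"x":0,"y":0,"z":0.04,"rx":0,"ry":0,"rz":0}])

```text
t: 9.1
ee_pos: [0.6002, 0.1917, 0.1119]
eef_rot: [[0.261, 0.965, -0.002], [0.965, -0.261, -0.0], [-0.001, -0.001, -1.0]]
force: [-0.1, -1.5, -0.8]
finger_gap: 0.0074
```

Call:
apply_moves(series=[{"x":0,"y":0,"z":0.01,"rx":0,"ry":0,"rz":0},{"x":0,"y":0,"z":0.02,"rx":0,"ry":0,"rz":0},{"x":0,"y":0,"z":0.02,"rx":0,"ry":0,"rz":0}])

```text
t: 9.48
ee_pos: [0.6001, 0.1917, 0.1076]
eef_rot: [[0.261, 0.965, -0.002], [0.965, -0.261, -0.0], [-0.001, -0.002, -1.0]]
force: [-0.7, 0.6, -1.6]
finger_gap: 0.0075
```

Bottom edge at about 22 mm and still hanging free, so on down in small steps.

Call:
apply_moves(series=[{"x":0,"y":0,"z":0.01,"rx":0,"ry":0,"rz":0},{"x":0,"y":0,"z":0.02,"rx":0,"ry":0,"rz":0},{"x":0,"y":0,"z":0.02,"rx":0,"ry":0,"rz":0}])

```text
t: 9.85
ee_pos: [0.5999, 0.1916, 0.1033]
eef_rot: [[0.261, 0.965, -0.003], [0.965, -0.261, -0.0], [-0.001, -0.002, -1.0]]
force: [-0.3, -0.2, -0.6]
finger_gap: 0.0076
```

Call:
apply_moves(series=[{"x":0,"y":0,"z":0.005,"rx":0,"ry":0,"rz":0},{"x":0,"y":0,"z":0.01,"rx":0,"ry":0,"rz":0},{"x":0,"y":0,"z":0.01,"rx":0,"ry":0,"rz":0}])

```text
t: 10.22
ee_pos: [0.5998, 0.1916, 0.1011]
eef_rot: [[0.261, 0.965, -0.003], [0.965, -0.261, -0.0], [-0.001, -0.003, -1.0]]
force: [0.1, -0.0, -0.9]
finger_gap: 0.0077
```

Call:
apply_moves(series=[{"x":0.001,"y":0.002,"z":0.005,"rx":-0.001,"ry":0,"rz":0},{"x":0.001,"y":0.002,"z":0.007,"rx":-0.001,"ry":0,"rz":0}])

```text
t: 10.48
ee_pos: [0.6001, 0.1917, 0.0997]
eef_rot: [[0.261, 0.965, 0.0], [0.965, -0.261, -0.001], [-0.001, 0.001, -1.0]]
force: [0.2, -0.6, -1.4]
finger_gap: 0.0074
```

Call:
apply_moves(series=[{"x":0,"y":0,"z":0.004,"rx":0,"ry":0,"rz":0},{"x":0,"y":0,"z":0.006,"rx":0,"ry":0,"rz":0}])

```text
t: 10.72
ee_pos: [0.6003, 0.1918, 0.0991]
eef_rot: [[0.261, 0.965, 0.001], [0.965, -0.261, -0.001], [-0.001, 0.001, -1.0]]
force: [-1.4, 0.5, 3.4]
finger_gap: 0.0075
```

Call:
apply_moves(series=[{"x":0,"y":0,"z":0.003,"rx":0,"ry":0,"rz":0},{"x":0,"y":0,"z":0.003,"rx":0,"ry":0,"rz":0}])

```text
t: 10.98
ee_pos: [0.6004, 0.1918, 0.0991]
eef_rot: [[0.261, 0.965, 0.001], [0.965, -0.261, -0.001], [-0.001, 0.001, -1.0]]
force: [-2.1, -0.6, 6.2]
finger_gap: 0.0076
```

```bash
python3 - <<'E'
from h import *
st()
E
```

```text
10.97 [0.6004 0.1918 0.0991] [-2.14 -0.55  6.24] 0.0076 [ 6.8 25.9 89.1 -0.1 65.  22. ]
```

Call:
apply_moves(series=[{"x":0,"y":0,"z":0,"rx":0,"ry":0,"rz":0},{"x":0,"y":0,"z":0,"rx":0,"ry":0,"rz":0},{"x":0,"y":0,"z":0,"rx":0,"ry":0,"rz":0},{"x":0,"y":0,"z":-0.1,"rx":0,"ry":0,"rz":0},{"x":0,"y":0,"z":-0.3,"rx":0,"ry":0,"rz":0},{"x":0,"y":0,"z":-0.5,"rx":0,"ry":0,"rz":0},{"x":0,"y":0,"z":-0.65,"rx":0,"ry":0,"rz":0},{"x":0,"y":0,"z":-0.65,"rx":0,"ry":0,"rz":0}], hand=40)

```text
t: 11.98
ee_pos: [0.6025, 0.1923, 0.2342]
eef_rot: [[0.261, 0.965, 0.009], [0.965, -0.261, -0.0], [0.002, 0.009, -1.0]]
force: [0.7, -0.8, 0.2]
finger_gap: 0.0397
```

```bash
python3 - <<'E'
from h import *
st(); q,_=shot('wrist','w4'); cv2.imwrite('pics/w4b.png',cv2.resize(q,(560,420)))
B=np.array([.5061,-.2278,.1055]); print('b hover',(B+.1*U).round(4)); go([.50,-.02,.26],RX(0,10))
E
```

```text
11.97 [0.6025 0.1923 0.2342] [ 0.7  -0.8   0.16] 0.0397 [ 6.8 17.9 83.3 -0.1 78.3 21.9]
b hover [ 0.4569 -0.2369  0.1921]
move [-1.1557 -0.2113 -0.1443] [-0.0537  0.0074 -0.0838] dist 0.2367 ang 17.97
```

View pics/w4b.png

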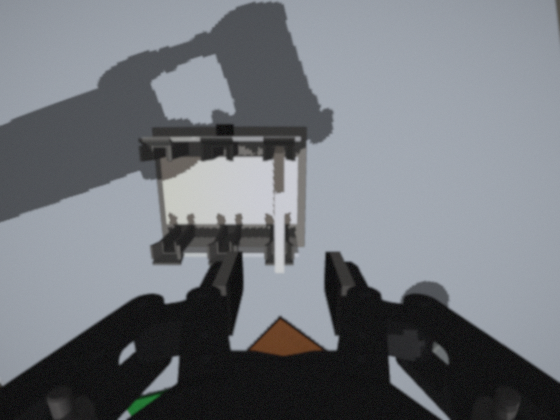

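The first cassette stands upright in slot 2: its bar runs from (279,148) to (280,272), between the channels. Now for cassette b.

Call:
apply_moves(series=[{"x":-0.2,"y":-0.04,"z":-0.1,"rx":-0.01,"ry":0,"rz":-0.02},{"x":-0.45,"y":-0.08,"z":-0.14,"rx":-0.02,"ry":0.003,"rz":-0.04},{"x":-0.7,"y":-0.13,"z":-0.14,"rx":-0.04,"ry":0.005,"rz":-0.06},{"x":-0.9,"y":-0.18,"z":-0.14,"rx":-0.054,"ry":0.007,"rz":-0.084},{"x":-1.0,"y":-0.2,"z":-0.14,"rx":-0.054,"ry":0.007,"rz":-0.084}])

```text
t: 12.65
ee_pos: [0.5081, 0.0083, 0.2574]
eef_rot: [[0.001, 0.985, 0.172], [1.0, -0.001, -0.001], [-0.001, 0.172, -0.985]]
force: [-0.0, -0.2, -0.5]
finger_gap: 0.0402
```

```bash
python3 - <<'E'
from h import *
st(); go([.4569,-.2369,.1921],RX(10.5,30))
E
```

```text
12.65 [0.5081 0.0083 0.2574] [-0.02 -0.24 -0.54] 0.0402 [-14.1  -8.6 109.3   2.5  69.8 -14.7]
move [-1.2258 -0.3073  0.2789] [-0.1114  0.0204 -0.0552] dist 0.2588 ang 22.68
```

Call:
apply_moves(series=[{"x":-0.2,"y":-0.06,"z":0.02,"rx":-0.03,"ry":0.004,"rz":-0.01},{"x":-0.45,"y":-0.13,"z":0.05,"rx":-0.06,"ry":0.01,"rz":-0.03},{"x":-0.7,"y":-0.2,"z":0.08,"rx":-0.09,"ry":0.017,"rz":-0.045},{"x":-0.9,"y":-0.26,"z":0.1,"rx":-0.1114,"ry":0.0204,"rz":-0.0552},{"x":-1.0,"y":-0.3,"z":0.12,"rx":-0.1114,"ry":0.0204,"rz":-0.0552},{"x":-1.0,"y":-0.3,"z":0.12,"rx":-0.1114,"ry":0.0204,"rz":-0.0552}])

```text
t: 13.4
ee_pos: [0.4517, -0.1924, 0.222]
eef_rot: [[-0.179, 0.853, 0.49], [0.984, 0.153, 0.092], [0.003, 0.499, -0.867]]
force: [-0.0, 1.6, -0.5]
finger_gap: 0.04
```

```bash
python3 - <<'E'
from h import *
st(); go([.4569,-.2369,.1921],RX(10.5,30))
E
```

```text
13.4 [ 0.4517 -0.1924  0.222 ] [-0.02  1.62 -0.5 ] 0.04 [-53.2 -18.2 125.1  30.3  62.4 -75.2]
move [-0.2238 -0.0867  0.122 ] [-0.0005 -0.0003 -0.0015] dist 0.0539 ang 0.29
```

Call:
apply_moves(series=[{"x":-0.15,"y":-0.06,"z":0.06,"rx":-0.0005,"ry":0,"rz":-0.0015},{"x":-0.224,"y":-0.087,"z":0.122,"rx":-0.0005,"ry":0,"rz":-0.0015},{"x":-0.224,"y":-0.087,"z":0.122,"rx":-0.0005,"ry":0,"rz":-0.0015},{"x":-0.224,"y":-0.087,"z":0.122,"rx":-0.0005,"ry":0,"rz":-0.0015}])

```text
t: 13.9
ee_pos: [0.4572, -0.2356, 0.1923]
eef_rot: [[-0.184, 0.851, 0.491], [0.983, 0.159, 0.093], [0.001, 0.5, -0.866]]
force: [-0.2, 0.5, 0.3]
finger_gap: 0.04
```

```bash
python3 - <<'E'
from h import *
s=st(); p,d=shot('wrist','w5'); R=RX(10.5,30)
P,uv=bar('w5',262,300,130,300,.099,.115); m=P.mean(0); q=(P-m)@R[:,0]
C=m+R[:,0]*(q.min()+q.max())/2; print('u',uv.min(0),uv.max(0),'y',q.min(),q.max(),'C',C.round(4)); go(C-.015*U,R)
E
```

```text
13.9 [ 0.4572 -0.2356  0.1923] [-0.23  0.53  0.33] 0.04 [-56.4 -10.2 122.4  32.3  59.6 -81.7]
u [277 171] [287 298] y -0.053735644388064774 0.046862308888033256 C [ 0.5082 -0.2382  0.1055]
move [-0.0592 -0.0029  0.5762] [ 0.0001 -0.0005  0.0005] dist 0.1159 ang 0.13
```

Call:
apply_moves(series=[{"x":-0.059,"y":-0.003,"z":0.08,"rx":0,"ry":0,"rz":0},{"x":-0.059,"y":-0.003,"z":0.25,"rx":0,"ry":0,"rz":0},{"x":-0.059,"y":-0.003,"z":0.4,"rx":0,"ry":0,"rz":0},{"x":-0.059,"y":-0.003,"z":0.52,"rx":0,"ry":0,"rz":0},{"x":-0.059,"y":-0.003,"z":0.576,"rx":0,"ry":0,"rz":0},{"x":-0.059,"y":-0.003,"z":0.576,"rx":0,"ry":0,"rz":0}])

```text
t: 14.7
ee_pos: [0.5157, -0.2362, 0.0926]
eef_rot: [[-0.185, 0.851, 0.491], [0.983, 0.16, 0.094], [0.001, 0.5, -0.866]]
force: [0.3, -0.1, -0.3]
finger_gap: 0.0401
```

Call:
apply_moves(series=[{"x":0,"y":0,"z":0,"rx":0,"ry":0,"rz":0},{"x":0,"y":0,"z":0,"rx":0,"ry":0,"rz":0},{"x":0,"y":0,"z":0,"rx":0,"ry":0,"rz":0},{"x":0,"y":0,"z":0,"rx":0,"ry":0,"rz":0}], hand=0, grip_force=30)

```text
t: 15.2
ee_pos: [0.5154, -0.2369, 0.0934]
eef_rot: [[-0.185, 0.851, 0.491], [0.983, 0.161, 0.092], [-0.0, 0.5, -0.866]]
force: [-6.1, -0.5, 4.3]
finger_gap: 0.0076
```

Call:
apply_moves(series=[{"x":0,"y":0,"z":-0.03,"rx":0,"ry":0,"rz":0},{"x":0,"y":0,"z":-0.09,"rx":0,"ry":0,"rz":0},{"x":0,"y":0,"z":-0.16,"rx":0,"ry":0,"rz":0},{"x":0,"y":0,"z":-0.23,"rx":0,"ry":0,"rz":0},{"x":0,"y":0,"z":-0.31,"rx":0,"ry":0,"rz":0},{"x":0,"y":0,"z":-0.39,"rx":0,"ry":0,"rz":0},{"x":0,"y":0,"z":-0.47,"rx":0,"ry":0,"rz":0},{"x":0,"y":0,"z":-0.55,"rx":0,"ry":0,"rz":0},{"x":0,"y":0,"z":-0.65,"rx":0,"ry":0,"rz":0},{"x":0,"y":0,"z":-0.65,"rx":0,"ry":0,"rz":0}])

```text
t: 16.45
ee_pos: [0.4515, -0.2501, 0.208]
eef_rot: [[-0.184, 0.85, 0.493], [0.983, 0.161, 0.089], [-0.004, 0.501, -0.865]]
force: [0.7, 0.4, -1.4]
finger_gap: 0.0075
```

```bash
cat >> h.py <<'E'
def held2(f,s):
    d,c=load(f)
    for v in range(176,260,12):
        r=d[v,240:330]; k=np.where((r>.08)&(r<.135))[0]
        if len(k): T=(pts(c,d,[(240+k[0],v),(240+k[-1],v)])-s['ee_pos'])@s['eef_rot']; print(v,T.round(4).tolist())
E
python3 - <<'E'
from h import *
s=st(); shot('wrist','w6'); held2('w6',s)
go([.46,-.06,.26],RX(-4,10))
E
```

```text
16.45 [ 0.4515 -0.2501  0.208 ] [ 0.69  0.44 -1.41] 0.0075 [-58.2 -10.9 121.   31.9  61.9 -82.2]
176 [[0.0497, -0.0034, 0.0054], [0.0497, 0.0043, 0.0055]]
188 [[0.0487, -0.0031, -0.0149], [0.0485, 0.0041, -0.0139]]
200 [[0.0443, -0.0032, -0.0138], [0.0444, 0.0041, -0.0143]]
212 [[0.0399, -0.0032, -0.014], [0.0401, 0.0042, -0.0145]]
224 [[0.0357, -0.0032, -0.0144], [0.0355, 0.0042, -0.0138]]
236 [[0.0308, -0.0033, -0.0135], [0.0313, 0.0042, -0.0147]]
248 [[0.0263, -0.0033, -0.0139], [0.0265, 0.0043, -0.0143]]
move [ 0.9225  0.3218 -0.1234] [ 0.1108 -0.0273  0.077 ] dist 0.197 ang 24.78
```

Call:
apply_moves(series=[{"x":0.04,"y":0.01,"z":-0.02,"rx":0.01,"ry":0,"rz":0.01},{"x":0.14,"y":0.04,"z":-0.04,"rx":0.03,"ry":-0.005,"rz":0.02},{"x":0.29,"y":0.1,"z":-0.06,"rx":0.05,"ry":-0.012,"rz":0.035},{"x":0.45,"y":0.16,"z":-0.08,"rx":0.07,"ry":-0.018,"rz":0.05},{"x":0.61,"y":0.21,"z":-0.1,"rx":0.09,"ry":-0.023,"rz":0.065},{"x":0.77,"y":0.27,"z":-0.11,"rx":0.105,"ry":-0.026,"rz":0.075},{"x":0.88,"y":0.31,"z":-0.123,"rx":0.111,"ry":-0.027,"rz":0.077},{"x":0.92,"y":0.322,"z":-0.123,"rx":0.111,"ry":-0.027,"rz":0.077}])

```text
t: 17.5
ee_pos: [0.4603, -0.059, 0.2595]
eef_rot: [[0.067, 0.983, 0.172], [0.998, -0.066, -0.01], [0.001, 0.172, -0.985]]
force: [0.3, -0.4, -2.1]
finger_gap: 0.0078
```

```bash
python3 - <<'E'
from h import *
st(); go([.47,.12,.25],RX(-15.1,0))
E
```

```text
17.5 [ 0.4603 -0.059   0.2595] [ 0.31 -0.43 -2.13] 0.0078 [-24.5 -16.1 115.3   3.8  71.6 -21.6]
move [ 0.8962 -0.0197  0.046 ] [ 0.055  -0.0059  0.0624] dist 0.1795 ang 15.01
```

Call:
apply_moves(series=[{"x":0.06,"y":0,"z":0,"rx":0.01,"ry":0,"rz":0.01},{"x":0.2,"y":0,"z":0.01,"rx":0.025,"ry":-0.003,"rz":0.03},{"x":0.38,"y":-0.01,"z":0.02,"rx":0.045,"ry":-0.005,"rz":0.05},{"x":0.56,"y":-0.015,"z":0.03,"rx":0.055,"ry":-0.006,"rz":0.0624},{"x":0.74,"y":-0.02,"z":0.04,"rx":0.055,"ry":-0.006,"rz":0.0624},{"x":0.86,"y":-0.02,"z":0.046,"rx":0.055,"ry":-0.006,"rz":0.0624},{"x":0.896,"y":-0.02,"z":0.046,"rx":0.055,"ry":-0.006,"rz":0.0624},{"x":0.896,"y":-0.02,"z":0.046,"rx":0.055,"ry":-0.006,"rz":0.0624}])

```text
t: 18.5
ee_pos: [0.4699, 0.1194, 0.2495]
eef_rot: [[0.26, 0.965, -0.001], [0.965, -0.26, -0.001], [-0.001, -0.001, -1.0]]
force: [-0.1, -0.6, -1.8]
finger_gap: 0.0074
```

```bash
python3 - <<'E'
from h import *
s=st(); shot('wrist','w7'); held2('w7',s)
P,uv=bar('w7',165,420,10,175,.070,.084); m=np.zeros((420,560),np.uint8); m[uv[:,1],uv[:,0]]=1
n,l,stt,cen=cv2.connectedComponentsWithStats(m); lab=l[uv[:,1],uv[:,0]]
Z=Ro.from_euler('z',-15.1,degrees=True).as_matrix()
for k in range(1,n):
    if stt[k,4]>60: S=(P[lab==k]-[.547,.2078,0])@Z; print(stt[k,4],S.min(0).round(4),S.max(0).round(4))
P,uv=bar('w7',165,420,10,200,.105,.12); S=(P-[.547,.2078,0])@Z; print('a top',len(P),np.percentile(S,[1,50,99],axis=0).round(4))
R=RX(-15.1,0); go(np.array([.4934,.2223,.160])-.0003*R[:,0]-.0004*R[:,1],R)
E
```

```text
18.5 [0.4699 0.1194 0.2495] [-0.09 -0.64 -1.79] 0.0074 [ -0.   -4.4 105.8  -0.   78.6  15.1]
176 [[0.0499, -0.0038, 0.0043], [0.0499, 0.0039, 0.0044]]
188 [[0.0488, -0.0035, -0.0153], [0.0486, 0.0037, -0.014]]
200 [[0.0442, -0.0036, -0.0137], [0.0444, 0.0037, -0.0143]]
212 [[0.0398, -0.0037, -0.0135], [0.04, 0.0038, -0.0139]]
224 [[0.0357, -0.0037, -0.0145], [0.0357, 0.0038, -0.0145]]
236 [[0.0308, -0.0037, -0.0135], [0.0308, 0.0039, -0.0135]]
248 [[0.0263, -0.0038, -0.0139], [0.0268, 0.0039, -0.015]]
607 [-0.07    0.0396  0.0701] [-0.0399  0.0612  0.0791]
565 [-0.0144  0.0398  0.0701] [0.0154 0.0611 0.08  ]
303 [0.0404 0.0399 0.07  ] [0.0628 0.0611 0.0798]
634 [ 0.0507 -0.0499  0.0701] [0.0529 0.0495 0.084 ]
427 [-0.0694 -0.0601  0.07  ] [-0.0408 -0.0401  0.0794]
422 [-0.0143 -0.0599  0.07  ] [ 0.0143 -0.0397  0.0793]
308 [ 0.0405 -0.0605  0.07  ] [ 0.0699 -0.0394  0.0796]
a top 1036 [[ 0.0509 -0.0495  0.1052]
 [ 0.0521 -0.0142  0.1125]
 [ 0.0585  0.0468  0.1149]]
move [ 0.5275 -0.0236  0.4482] [-0.0001  0.0003 -0.0002] dist 0.1385 ang 0.06
```

Call:
apply_moves(series=[{"x":0.06,"y":-0.003,"z":0.01,"rx":0,"ry":0,"rz":0},{"x":0.2,"y":-0.01,"z":0.04,"rx":0,"ry":0,"rz":0},{"x":0.36,"y":-0.016,"z":0.12,"rx":0,"ry":0,"rz":0},{"x":0.48,"y":-0.02,"z":0.22,"rx":0,"ry":0,"rz":0},{"x":0.528,"y":-0.022,"z":0.3,"rx":0,"ry":0,"rz":0},{"x":0.528,"y":-0.022,"z":0.34,"rx":0,"ry":0,"rz":0},{"x":0.528,"y":-0.022,"z":0.34,"rx":0,"ry":0,"rz":0}])

```text
t: 19.42
ee_pos: [0.4929, 0.2213, 0.1811]
eef_rot: [[0.262, 0.965, -0.002], [0.965, -0.262, -0.001], [-0.002, -0.001, -1.0]]
force: [-1.0, 0.0, -1.8]
finger_gap: 0.0077
```

```bash
python3 - <<'E'
from h import *
s=st(); R=RX(-15.1,0); go(np.array([.4934,.2223,.141])-.0003*R[:,0],R)
E
```

```text
19.43 [0.4929 0.2213 0.1811] [-1.    0.04 -1.78] 0.0077 [ 1.140e+01  7.900e+00  1.013e+02 -1.000e-01  7.090e+01  2.660e+01]
move [0.0041 0.0012 0.2004] [-0.0004  0.0006 -0.0004] dist 0.0401 ang 0.15
```

Call:
apply_moves(series=[{"x":0.004,"y":0.001,"z":0.04,"rx":0,"ry":0,"rz":0},{"x":0.004,"y":0.001,"z":0.08,"rx":0,"ry":0,"rz":0},{"x":0.004,"y":0.001,"z":0.12,"rx":0,"ry":0,"rz":0},{"x":0.004,"y":0.001,"z":0.16,"rx":0,"ry":0,"rz":0},{"x":0.004,"y":0.001,"z":0.19,"rx":0,"ry":0,"rz":0},{"x":0.004,"y":0.001,"z":0.2,"rx":0,"ry":0,"rz":0}])

```text
t: 20.18
ee_pos: [0.493, 0.222, 0.1405]
eef_rot: [[0.262, 0.965, -0.003], [0.965, -0.262, -0.002], [-0.002, -0.002, -1.0]]
force: [0.5, -0.5, -0.8]
finger_gap: 0.0076
```

Call:
apply_moves(series=[{"x":0,"y":0,"z":0.04,"rx":0,"ry":0,"rz":0},{"x":0,"y":0,"z":0.08,"rx":0,"ry":0,"rz":0},{"x":0,"y":0,"z":0.11,"rx":0,"ry":0,"rz":0},{"x":0,"y":0,"z":0.13,"rx":0,"ry":0,"rz":0},{"x":0,"y":0,"z":0.14,"rx":0,"ry":0,"rz":0}])

```text
t: 20.8
ee_pos: [0.4928, 0.2219, 0.1122]
eef_rot: [[0.262, 0.965, -0.003], [0.965, -0.262, -0.002], [-0.002, -0.002, -1.0]]
force: [0.3, 0.3, -1.4]
finger_gap: 0.0074
```

Call:
apply_moves(series=[{"x":0,"y":0.002,"z":0.015,"rx":-0.001,"ry":0,"rz":0},{"x":0,"y":0.002,"z":0.03,"rx":-0.001,"ry":0,"rz":0},{"x":0,"y":0.002,"z":0.045,"rx":-0.001,"ry":0,"rz":0},{"x":0,"y":0.002,"z":0.05,"rx":-0.001,"ry":0,"rz":0}])

```text
t: 21.3
ee_pos: [0.4931, 0.2218, 0.102]
eef_rot: [[0.262, 0.965, -0.0], [0.965, -0.262, -0.003], [-0.002, 0.001, -1.0]]
force: [-0.0, 0.1, -1.7]
finger_gap: 0.0078
```

Call:
apply_moves(series=[{"x":0,"y":0,"z":0.005,"rx":0,"ry":0,"rz":0},{"x":0,"y":0,"z":0.007,"rx":0,"ry":0,"rz":0}])

```text
t: 21.55
ee_pos: [0.4931, 0.2217, 0.1006]
eef_rot: [[0.262, 0.965, -0.0], [0.965, -0.262, -0.003], [-0.002, 0.001, -1.0]]
force: [0.2, 0.1, -0.7]
finger_gap: 0.0078
```

Call:
apply_moves(series=[{"x":0,"y":0,"z":0.004,"rx":0,"ry":0,"rz":0},{"x":0,"y":0,"z":0.006,"rx":0,"ry":0,"rz":0}])

```text
t: 21.8
ee_pos: [0.4931, 0.2218, 0.0993]
eef_rot: [[0.262, 0.965, -0.0], [0.965, -0.262, -0.003], [-0.002, 0.001, -1.0]]
force: [-0.3, -0.0, -1.5]
finger_gap: 0.0079
```

Call:
apply_moves(series=[{"x":0,"y":0,"z":0.003,"rx":0,"ry":0,"rz":0},{"x":0,"y":0,"z":0.004,"rx":0,"ry":0,"rz":0}])

```text
t: 22.05
ee_pos: [0.4933, 0.2217, 0.099]
eef_rot: [[0.262, 0.965, 0.0], [0.965, -0.262, -0.003], [-0.002, 0.001, -1.0]]
force: [-1.0, -0.9, 3.7]
finger_gap: 0.0075
```

Contact at the same height as the first one, about 5 N. I'll hold it briefly, then release and back off.

Call:
apply_moves(series=[{"x":0,"y":0,"z":0.003,"rx":0,"ry":0,"rz":0},{"x":0,"y":0,"z":0.003,"rx":0,"ry":0,"rz":0},{"x":0,"y":0,"z":0.003,"rx":0,"ry":0,"rz":0}])

```text
t: 22.42
ee_pos: [0.4934, 0.2217, 0.099]
eef_rot: [[0.262, 0.965, 0.0], [0.965, -0.262, -0.003], [-0.003, 0.001, -1.0]]
force: [-3.1, -1.4, 5.0]
finger_gap: 0.0076
```

Call:
apply_moves(series=[{"x":0,"y":0,"z":0,"rx":0,"ry":0,"rz":0},{"x":0,"y":0,"z":0,"rx":0,"ry":0,"rz":0},{"x":0,"y":0,"z":0,"rx":0,"ry":0,"rz":0},{"x":0,"y":0,"z":-0.1,"rx":0,"ry":0,"rz":0},{"x":0,"y":0,"z":-0.3,"rx":0,"ry":0,"rz":0},{"x":0,"y":0,"z":-0.5,"rx":0,"ry":0,"rz":0},{"x":0,"y":0,"z":-0.7,"rx":0,"ry":0,"rz":0},{"x":-0.3,"y":-0.2,"z":-0.75,"rx":0,"ry":0,"rz":0},{"x":-0.6,"y":-0.4,"z":-0.75,"rx":0,"ry":0,"rz":0},{"x":-0.6,"y":-0.4,"z":-0.75,"rx":0,"ry":0,"rz":0}], hand=40)

```text
t: 23.68
ee_pos: [0.3826, 0.1261, 0.2486]
eef_rot: [[0.263, 0.965, -0.001], [0.965, -0.263, -0.003], [-0.003, 0.0, -1.0]]
force: [-0.1, -0.3, 0.4]
finger_gap: 0.0397
```

```bash
python3 - <<'E'
from h import *
st(); p,_=shot('scene','s2'); shot('top','t2'); b=cv2.imread('pics/t2.png'); a=cv2.resize(p[80:320,50:470],(770,440))
o=np.hstack([cv2.resize(p[130:240,300:410],(400,400)),cv2.resize(b[165:265,300:400],(400,400))]); cv2.imwrite('pics/s2c.png',o)
Z=Ro.from_euler('z',-15.1,degrees=True).as_matrix()
P,uv=bar('t2',165,245,165,255,.095,.125); S=(P-[.547,.2078,0])@Z
for lo,hi in((-.08,0),(0,.09)): m=(S[:,0]>lo)&(S[:,0]<hi); print(m.sum(),np.percentile(S[m],[3,50,97],axis=0).round(4))
for f in('t0','t2'):
    P,uv=bar(f,330,385,195,215,.095,.115); print('c bar',f,len(P),P.mean(0).round(4))
E
```

```text
23.68 [0.3826 0.1261 0.2486] [-0.05 -0.29  0.44] 0.0397 [  1.1 -18.  117.5  -0.2  80.5  16.3]
107 [[-0.0577 -0.0517  0.108 ]
 [-0.0541 -0.0041  0.1123]
 [-0.0504  0.0448  0.1167]]
122 [[ 0.0507 -0.0512  0.1008]
 [ 0.0542 -0.004   0.112 ]
 [ 0.0586  0.0444  0.1162]]
c bar t0 157 [ 0.5684 -0.2278  0.1027]
c bar t2 155 [ 0.5685 -0.2288  0.1025]
```

View pics/s2c.png

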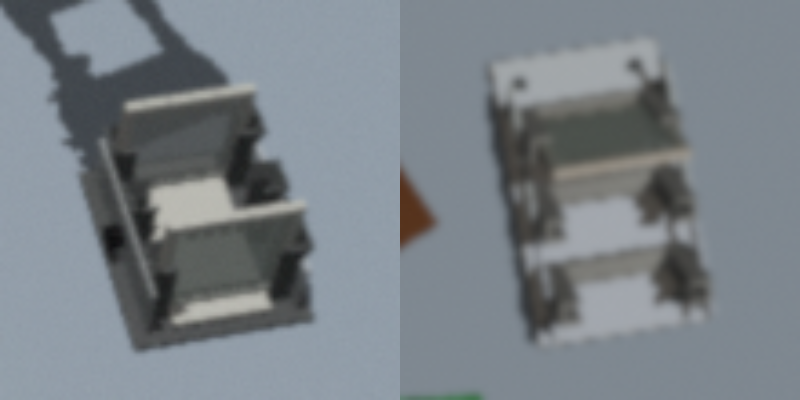

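```bash
python3 -c "
from h import *
st(); print(manip.finish_job())"
```

```text
23.77 [0.3838 0.1265 0.2492] [0.2  0.88 0.4 ] 0.0401 [  1.1 -17.9 117.3  -0.2  80.5  16.4]
the job is handed in; nothing more can be done
None
```

I moved cassette a to stand slot 2 and cassette b to slot 0, left cassette c in the rack, and handed the job in at about 23.8 s of the 64 s allowed.

- **Lowering:** I lowered each cassette in small steps until I felt the rest plate, which is about 14 mm above the bench. The peak wrist reading was about 5–6 N (about 7–8 N on the plate), and I held each one there briefly before letting go.
- **Last checks:** Both cassettes stand upright with the comb edge up, their tops at about 112 mm. Cassette c's top bar is within about 1 mm of where it started. I steered clear of the bottle, beaker and carton but did not re-measure them. The arm is backed off and clear of everything.
- **Disagreement:** The top camera put both cassettes about 3.5 mm off along the slots' y axis. The slots allow only about 2 mm of play, and the closer wrist view had them centred before lowering, so I put this down to camera bias. It is within the 8 mm allowed either way.

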